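Make up two ingredient trays

ROBOT

A 6-joint arm with a two-finger parallel gripper is mounted at the origin on a cart in front of the work surface, level with it; the furniture and walls round the work are solid. World frame = base frame: x ahead of the robot, y to its left, z up, the work surface at z = 0. Lengths are in m, angles in rad, forces in N, time in s.
With the tool pointing down it reaches from about 0.35 to 0.975 m from the base axis. Payload 4.9 kg.
Tool frame: the origin (TCP) lies between the finger pads; the fingertips stand 19 mm ahead of it and the grasp point (between the pads) is the TCP; z points along the fingers, y is the direction in which the jaws open and shut (so a half turn about z gives the same grasp; the last joint's range is limited). The gripper opens to 85 mm and grips with 20 to 120 N. Pads are 22 mm wide; open, the fingers measure 114 mm over their backs; the gripper's body (76 mm by 85 mm) begins 54 mm behind the grasp point. The pads swing forward as they close: fully open they stand 13 mm farther back than shut.
Start: joints at [-1.268, 0.053, 1.613, -0, 1.476, -0.119], TCP at [0.256, -0.57, 0.25] pointing down, gripper open.
Joint ranges: [-3.01, 3.01], [-1.01, 2.22], [0.06, 2.58], [-1.02, 4.17], [0.09, 2.62], [-3.14, 3.14]. Speed limits (rad/s): [2.57, 2.57, 3.14, 3.14, 3.14, 3.14].

INTERFACE

Orientations are given as a unit quaternion [w, x, y, z].
In Python, from plant import state, grab_frame, calibration, job_done gives the robot as it stands. The module is installed in compiled form; this text tells all that it offers.
- The arm moves only by the tool servo_tool, never from a script. Its argument "deltas" is a list that holds one entry, the list of rows, each a list of 5 numbers: the finger opening in mm, from 0 to 85.4, then the shift along the world's x, y, z in mm, then the turn about the world's z in units of 6 degrees (1.0 is 6 degrees). A call has 1 to 5 rows; each row is the pose to reach, as a shift and turn from the pose commanded when the call began; what a row does not reach only later rows make up. A row lasts 1/8 s, in which the tool goes at most 62.5 mm and 10.7 degrees, less where a joint would pass 70% of its speed; a pose out of reach is approached as far as the arm can. A call with a gripper value outside its range is refused whole. The fingers move at their own pace and stop on an object; the grip force is fixed at half the most. Time passes only in rows, so rows that repeat a pose let the fingers close. It gives the time, the measured TCP pose, the force and the opening at its end, in the units of the state.
- state(): the state, without advancing time (a new reading comes with each control period).
- grab_frame(name): name is "scene" or "side" or "wrist"; returns the picture (384x512x3 uint8, red, green, blue); there is no depth.
- calibration(name): a dict with "intrinsics" (3x3 intrinsics, pixels), "world_from_camera" (4x4, takes a point from camera to world coordinates). Camera axes: x right, y down, z forward; pixel columns grow to the right and rows downward; lengths in m; the calibration is good to about 2 mm. The wrist camera is an equidistant fisheye: a pixel r from the principal point sees the ray r / f radians off the axis. A picture is of the moment at which its call begins: read the wrist's pose just before it. calibration takes no time and is no camera call; for the wrist camera it gives the pose at the moment of the call.
- job_done(): hands the job in, once; it reports no verdict.
The state is a dict: "time": time; "joint_pos": joint angles; "joint_vel": joint speeds; "joint_efforts": joint torques, N m; "tool_pos": TCP position; "tool_rot": TCP orientation; "contact_force": force on the tool from outside, world axes, zero at the start; "ft_torque": the same for the moment, N m; "gripper_width": opening from 0.0 (shut) to 1.0 (fully open).
Only numpy, scipy, OpenCV 4.12 (cv2) and the standard library are available. Lean on these libraries where they do the work, as an engineer would, in place of code of your own. Each camera call takes 0.05 s, during which the arm holds its last target.

TASK

Make up the ingredient trays for two dishes from the things that stand between the two trays: the blue tray gets the lemon in the middle of its larger section and the mustard jar, upright, in the middle of its smaller section; the wooden tray gets the garlic bulb in the middle of its larger section and the cherry tomato in the middle of its smaller section, the lemon and garlic lying or standing as they do now. Leave the red timer and the little bowl among them where they stand.

Things in the scene. Friction and masses are not known exactly. Their poses are not given: they have to be found in the camera images.
- lemon_mid (a point): yellow lemon lying on its side between the trays (not the one on the chopping board far left), 83 long (its x) x 58 x 58; point at its centre, 29 above what it lies on; z up
- garlic_mid (a point): whole pinkish-white garlic bulb between the trays (not on the chopping board far left), root down, point up; about 60 across and 58 tall, widest about 25 above its foot; point on its axis, 29 above what it stands on; z up
- tomato_mid (a point): red cherry tomato with green stalk on top, 29 across and 30 tall; point at its centre, 15 above what it lies on; z up
- mustard_mid (a point): small round mustard jar, amber glass with paper band and brass-coloured lid, standing; 43 across, 60 tall; point at its centre, 30 above its foot; z up
- blue_tray: blue two-section tray, fixed, 182 (x) x 122 (y) mm plus a 15 mm loop handle at each end. Floor 4 thick; rims and cross rib 5 thick, 10 high above the worktop. Larger section, inside 95 x 112, centred at x = -38.5, y = 0; smaller section (pale grey floor), inside 72 x 112, centred at x = +50, y = 0. Origin: centre of the underside, on the worktop; x points from larger to smaller section, z up.
- wood_tray: brown wooden two-section tray, fixed, 182 (x) x 122 (y) mm plus a 15 mm loop handle at each end. Floor 4 thick; rims and cross rib 5 thick, 10 high above the worktop. Larger section, inside 95 x 112, centred at x = -38.5, y = 0; smaller section (pale grey floor), inside 72 x 112, centred at x = +50, y = 0. Origin: centre of the underside, on the worktop; x points from larger to smaller section, z up.
- timer: red round kitchen timer, 62 across, 57 tall; not part of either kit, stays where it is; origin at the centre of its foot
- bowl: small empty cream-white bowl between the trays, 84 across, 42 tall; not part of either kit, stays where it is; origin at the centre of its foot

How it is judged:
By the outcome, as a careful person would: the job done as asked, in the order asked, and still so for the second after the job is handed in, with the robot touching nothing.
It also fails if it takes over 112 s, if anything falls off the work surface, if the arm or the gripper's body presses on something with over 40 N, if the wrist force passes 120 N, or if a joint passes its speed limit or range.

## Working session

There is one attempt and no reset: what is moved stays moved. The work goes in short steps, Python scripts to look and compute and a tool call to move; the robot and the scene stay as the last step left them, time stands still between calls to the robot, and variables do not carry over. Pictures are saved under pics/ and viewed, and the job is handed in when it is done.

Besides the shell and the picture viewer there is one more tool, called after "Emit:" as a command line: name --argument value ..., lists and objects as JSON in quotes. servo_tool: Moves the arm, as the interface text tells. Its arguments: {"type":"object","properties":{"deltas":{"type":"array","items":{"type":"array","items":{"type":"array","items":{"type":"number"}}}}},"required":["deltas"]}

```bash
mkdir -p pics
python3 - <<'E'
from plant import *
import cv2
print(state())
for n in("scene","side","wrist"):
    c=calibration(n); print(n,c)
    f=grab_frame(n); cv2.imwrite(f"pics/{n}0.png",f[:,:,::-1])
E
```

```text
{'time': 0.0, 'joint_pos': array([-1.26799748e+00,  5.33675687e-02,  1.61428942e+00, -1.94549109e-05,
        1.47600303e+00, -1.19019312e-01]), 'joint_vel': array([ 0.00036163, -0.00048381,  0.00131195,  0.00139516, -0.00044923,
        0.00103597]), 'joint_efforts': array([ 6.00263666e-04, -3.93682265e+01, -3.70172274e+01, -9.90034823e-05,
        7.18138806e-03, -4.95258234e-06]), 'tool_pos': array([ 0.25569691, -0.56966212,  0.24905908]), 'tool_rot': array([-1.02843468e-03,  9.77840287e-01,  2.09349719e-01, -1.04493360e-04]), 'contact_force': array([-0.17974568,  0.25254146,  0.59965185]), 'ft_torque': array([ 4.77441166e-03, -2.71302031e-02,  1.90850042e-05]), 'gripper_width': 1.0016657013432273}
scene {'intrinsics': array([[405.46673367,   0.        , 255.22251337],
       [  0.        , 405.46673367, 194.85338266],
       [  0.        ,   0.        ,   1.        ]]), 'world_from_camera': array([[-0.61945738, -0.59829428,  0.50824848,  0.06072189],
       [-0.7849344 ,  0.46192973, -0.41291514,  0.49451668],
       [ 0.01226968, -0.65472504, -0.75576754,  0.72225442],
       [ 
[... 238 characters left out ...]
om_camera': array([[ 0.99945918, -0.00403384, -0.03263557,  0.53630729],
       [ 0.0258208 , -0.51828309,  0.85481924, -0.71965746],
       [-0.02036267, -0.85519961, -0.51789863,  0.54658168],
       [ 0.        ,  0.        ,  0.        ,  1.        ]])}
wrist {'intrinsics': array([[297.31863964,   0.        , 257.27610723],
       [  0.        , 297.31863964, 185.49903577],
       [  0.        ,   0.        ,   1.        ]]), 'world_from_camera': array([[ 0.40913676, -0.86860122, -0.2795336 ,  0.32536743],
       [-0.91246672, -0.39060641, -0.1217831 , -0.53903852],
       [-0.00340667,  0.30489104, -0.95238115,  0.3733159 ],
       [ 0.        ,  0.        ,  0.        ,  1.        ]])}
```

View pics/scene0.png

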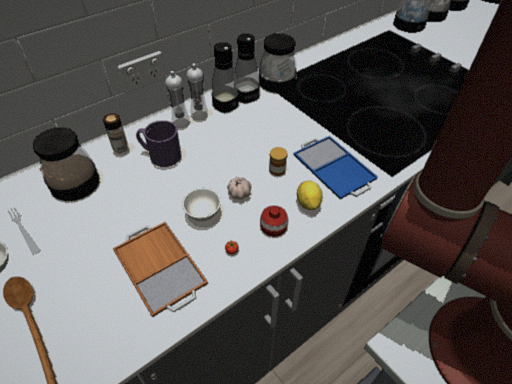

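View pics/side0.png

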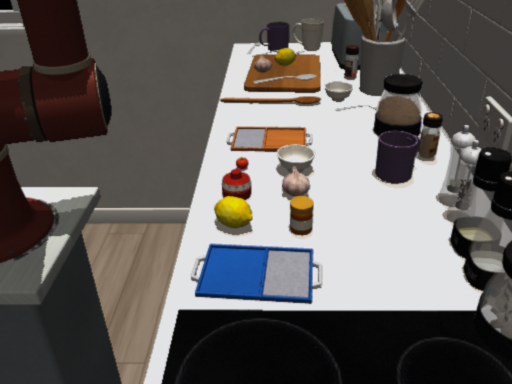

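View pics/wrist0.png

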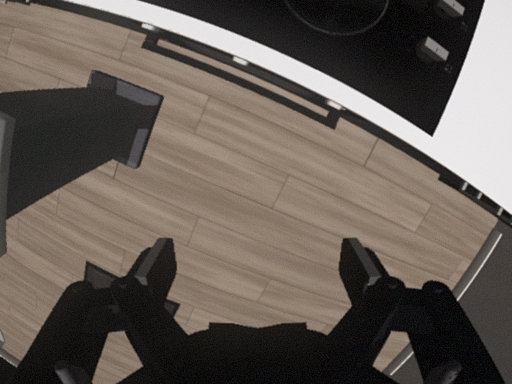

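Run:
```python
import cv2
a=cv2.imread("pics/scene0.png")[120:330,100:400]; cv2.imwrite("pics/scene0z.png",cv2.resize(a,None,fx=2.6,fy=2.6,interpolation=cv2.INTER_CUBIC))
a=cv2.imread("pics/side0.png")[115:315,180:340]; cv2.imwrite("pics/side0z.png",cv2.resize(a,None,fx=3,fy=3,interpolation=cv2.INTER_CUBIC))
```

```text
(no output)
```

View pics/scene0z.png

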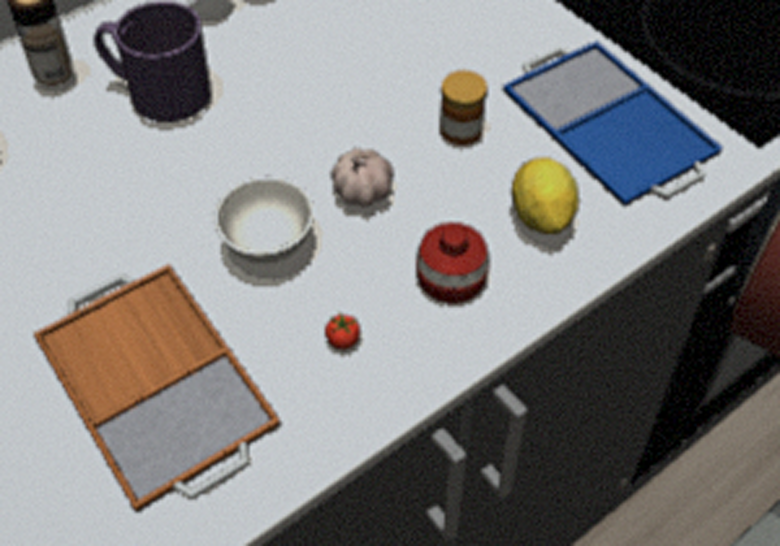

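View pics/side0z.png

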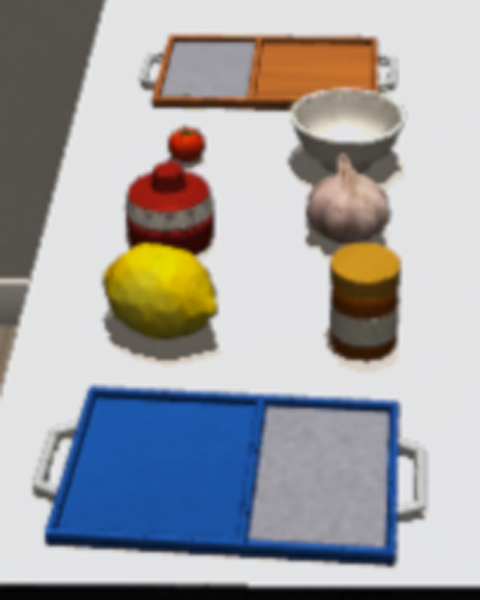

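```bash
cat > h.py <<'E'
import numpy as np
from plant import *
C={n:calibration(n) for n in("scene","side")}
def ray(n,u,v,c=None):
    c=c or C[n];K=c["intrinsics"];M=c["world_from_camera"]
    d=np.array([(u-K[0,2])/K[0,0],(v-K[1,2])/K[1,1],1.])
    if n=="wrist":
        r=np.hypot(d[0],d[1]);d=np.array([d[0]/r*np.sin(r),d[1]/r*np.sin(r),np.cos(r)])
    return M[:3,3],M[:3,:3]@d
def atz(n,u,v,z,c=None):
    o,d=ray(n,u,v,c);return (o+d*(z-o[2])/d[2])
def tri(*rs):
    A=0;b=0
    for o,d in rs:
        d=d/np.linalg.norm(d);P=np.eye(3)-np.outer(d,d);A=A+P;b=b+P@o
    p=np.linalg.solve(A,b)
    return p,[np.linalg.norm((np.eye(3)-np.outer(d,d)/(d@d))@(p-o))*1000 for o,d in rs]
E
python3 - <<'E'
from h import *
np.set_printoptions(precision=1,suppress=True)
S=lambda u,v:((u+.5)/2.6+99.5,(v+.5)/2.6+119.5)
D=lambda u,v:((u+.5)/3+179.5,(v+.5)/3+114.5)
for nm,n,f,pts in [("blue","scene",S,[(598,43),(719,149),(627,200),(506,90)]),("wood","scene",S,[(170,268),(278,422),(137,505),(37,335)]),
 ("blue","side",D,[(398,403),(92,388),(48,542),(394,562)]),("wood","side",D,[(377,38),(170,36),(153,104),(377,106)])]:
    P=np.array([atz(n,*f(*p),.01) for p in pts])[:,:2]
    e=[np.linalg.norm(P[i]-P[i-1])*1e3 for i in range(4)]
    print(nm,n,P.mean(0)*1e3,"sides",np.array(e)); print(P*1e3)
    dx=P[0]+P[3]-P[1]-P[2]; print("ang longish",np.degrees(np.arctan2(dx[1],dx[0])))
for nm,z,s,d in [("mustardlid",.06,(464,88),(366,265)),("garlic",.027,(362,180),(348,207)),("tomato",.015,(342,331),(186,145)),("lemon",.029,(545,195),(160,290)),("timer",.03,(453,265),(170,215)),("bowlrim",.042,(266,222),(347,125))]:
    print(nm,atz("scene",*S(*s),z)*1e3,atz("side",*D(*d),z)*1e3,*[x if isinstance(x,list) else x*1e3 for x in tri(ray("scene",*S(*s)),ray("side",*D(*d)))])
E
```

```text
blue scene [ 496.5 -112.4] sides [121.8 176.4 114.4 172.6]
[[ 580.7 -179.9]
 [ 405.1 -162.8]
 [ 413.9  -48.8]
 [ 586.2  -58.2]]
ang longish -4.362772746500371
wood scene [512.  374.1] sides [117.5 176.2 115.8 176. ]
[[596.8 311.4]
 [420.8 320.4]
 [427.4 436. ]
 [603.2 428.7]]
ang longish -2.6423359864650604
blue side [ 503.  -120.2] sides [124.9 178.4 125.3 176.5]
[[ 596.5  -64.6]
 [ 418.6  -51. ]
 [ 410.5 -176.1]
 [ 586.6 -189.1]]
ang longish -4.286750429033994
wood side [517.5 367.3] sides [125.9 179.5 127.4 177.6]
[[609.9 427. ]
 [430.6 434.3]
 [425.9 306.9]
 [603.4 301.2]]
ang longish -2.084343772839425
mustardlid [574.6   9.3  60. ] [580.1   2.8  60. ] [579.1   6.6  56.5] [np.float64(1.473817854109847), np.float64(1.4738178541099713)]
garlic [565.3 133.1  27. ] [574.1 122.2  27. ] [572.5 129.9  20.8] [np.float64(2.2978960868785228), np.float64(2.2978960868782514)]
tomato [454.4 236.2  15. ] [457.  230.9  15. ] [456.3 235.3  12.3] [np.float64(0.38119711498032527), np.float64(0.38119711498041076)]
lemon [452.3  18.4  29. ] [454.   21.7  29. ] [453.1  19.2  30.1] [np.float64(1.2784831511598427), np.float64(1.2784831511597008)]
timer [442.4 131.6  30. ] [454.3 108.   30. ] [450.9 125.5  18.1] [np.float64(1.7991662566584365), np.float64(1.7991662566584796)]
bowlrim [565.7 232.4  42. ] [576.2 211.1  42. ] [575.6 228.4  31.5] [np.float64(1.7214122059309611), np.float64(1.721412205931033)]
```

Emit:
servo_tool --deltas '[[[85,15,40,20,-0.8],[85,30,90,40,-1.6],[85,45,140,60,-2.4],[85,60,190,80,-3.2],[85,75,240,100,-4.0]]]'

```text
time: 0.78
tool_pos: [0.331, -0.3285, 0.3506]
tool_rot: [-0.0, 1.0, -0.0, 0.0]
contact_force: [0.8, -0.4, -0.2]
gripper_width: 0.991
```

Emit:
servo_tool --deltas '[[[85,15,55,0,0],[85,30,110,0,0],[85,45,165,0,0],[85,60,220,0,0],[85,70,275,0,0]]]'

```text
time: 1.4
tool_pos: [0.4008, -0.0534, 0.3501]
tool_rot: [-0.0, 1.0, 0.001, 0.0]
contact_force: [1.0, 0.8, -0.3]
gripper_width: 0.991
```

Emit:
servo_tool --deltas '[[[85,15,55,0,0],[85,30,110,0,0],[85,40,155,0,0],[85,40,155,0,0],[85,40,155,0,0]]]'

```text
time: 2.02
tool_pos: [0.4407, 0.0995, 0.35]
tool_rot: [0.0, 1.0, 0.002, -0.0]
contact_force: [0.9, 1.1, 0.1]
gripper_width: 0.997
```

Run:
```python
from h import *
import cv2,pickle
s=state();print(s['time'],s['tool_pos'],s['tool_rot'],s['joint_pos'])
c=calibration("wrist");f=grab_frame("wrist");pickle.dump(c,open("w1.pkl","wb"))
cv2.imwrite("pics/w1.png",f[:,:,::-1]);cv2.imwrite("pics/w1z.png",cv2.resize(f[:,:,::-1],(800,600),interpolation=cv2.INTER_CUBIC))
```

```text
2.025 [0.44067507 0.09953402 0.34998954] [ 2.68211802e-04  9.99998690e-01  1.56063665e-03 -3.36418491e-04] [ 5.74425558e-02 -4.13294488e-01  1.85762360e+00 -5.02060552e-04
  1.69796527e+00  1.62505411e+00]
```

View pics/w1z.png

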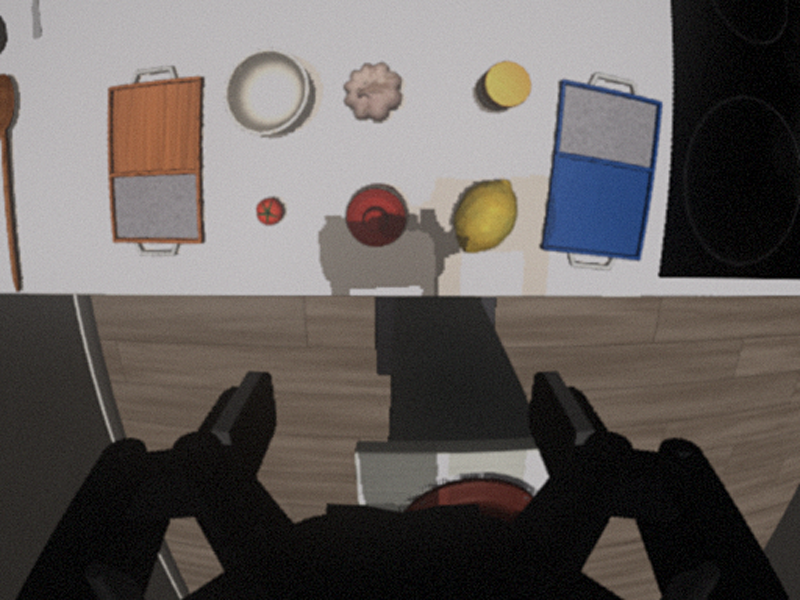

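Run:
```python
from h import *
import pickle
np.set_printoptions(precision=1,suppress=True)
c=pickle.load(open("w1.pkl","rb"))
W=lambda u,v:((u+.5)/1.5625-.5,(v+.5)/1.5625-.5)
for nm,pts in [("blue",[(661,101),(640,259),(542,247),(561,80)]),("wood",[(203,77),(204,242),(112,242),(109,87)])]:
    P=np.array([atz("wrist",*W(*p),.01,c) for p in pts])[:,:2]
    e=[np.linalg.norm(P[i]-P[i-1])*1e3 for i in range(4)]
    dx=P[0]+P[3]-P[1]-P[2]
    print(nm,P.mean(0)*1e3,"sides",np.array(e),np.degrees(np.arctan2(dx[1],dx[0])));print(P*1e3)
for nm,z,u in [("mustardlid",.06,(507,85)),("garlic",.025,(373,92)),("tomato",.015,(270,211)),("lemon",.029,(485,215)),("timer",.03,(376,216)),("bowlrim",.042,(269,93)),
  ("lemtip",.029,(506,184)),("lemtail",.029,(464,246))]:
    print(nm,atz("wrist",*W(*u),z,c)*1e3)
```

```text
blue [ 499.4 -114.9] sides [120.1 179.1 121.2 176.3] -4.103184498109837
[[ 584.2 -181.2]
 [ 405.5 -168.9]
 [ 416.   -48.2]
 [ 591.8  -61.3]]
wood [513.4 371.9] sides [122.6 177.5 125.3 180.5] -2.9735811575446607
[[599.3 306. ]
 [422.  313.9]
 [426.  439.2]
 [606.2 428.5]]
mustardlid [574.7   6.7  60. ]
garlic [569.3 127.   25. ]
tomato [453.8 233.9  15. ]
lemon [451.1  18.4  29. ]
timer [449.3 124.3  30. ]
bowlrim [570.9 223.6  42. ]
lemtip [482.2  -1.4  29. ]
lemtail [419.8  38.1  29. ]
```

Emit:
servo_tool --deltas '[[[85,5,-40,-40,-1.5],[85,10.5,-81.5,-80,-3.0],[85,10.5,-81.5,-130,-4.5],[85,10.5,-81.5,-180,-5.4],[85,10.5,-81.5,-220,-5.4]]]'

```text
time: 2.7
tool_pos: [0.4504, 0.0166, 0.1283]
tool_rot: [0.0, 0.96, -0.279, -0.0]
contact_force: [0.2, -0.0, 0.4]
gripper_width: 0.994
```

Run:
```python
from h import *
import cv2,pickle
s=state();print(s['time'],s['tool_pos'],s['tool_rot'])
c=calibration("wrist");f=grab_frame("wrist");pickle.dump(c,open("w2.pkl","wb"))
cv2.imwrite("pics/w2z.png",cv2.resize(f[:,:,::-1],(800,600),interpolation=cv2.INTER_CUBIC))
```

```text
2.7 [0.45040193 0.01664227 0.12828327] [ 2.02812505e-04  9.60156065e-01 -2.79463931e-01 -4.48015747e-04]
```

View pics/w2z.png

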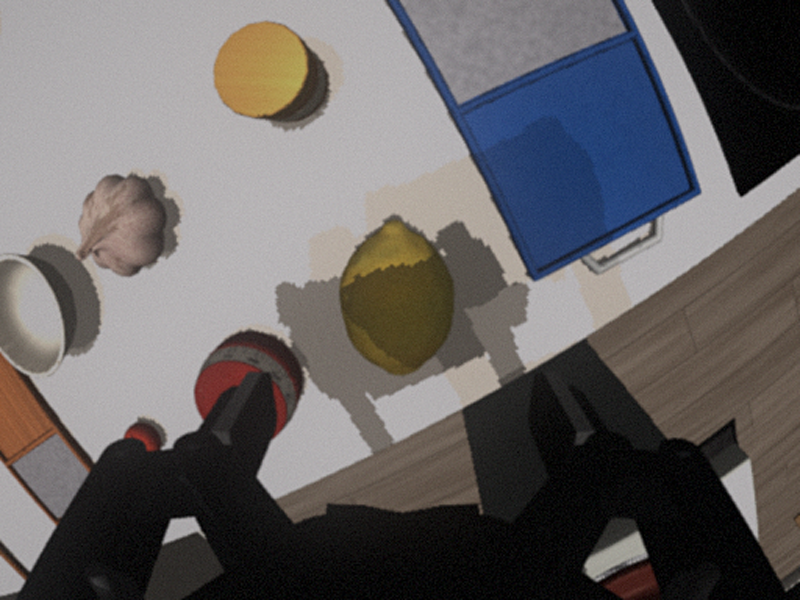

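Run:
```python
from h import *
import pickle
np.set_printoptions(precision=1,suppress=True)
c=pickle.load(open("w2.pkl","rb"))
W=lambda u,v:((u+.5)/1.5625-.5,(v+.5)/1.5625-.5)
for nm,z,u in [("mustardlid",.06,(262,70)),("garlic",.025,(125,226)),("lemon",.029,(397,298)),("tip",.029,(393,219)),("tail",.029,(403,375)),("l",.029,(341,295)),("r",.029,(453,295)),("rib end",.01,(457,107)),("rib end2",.01,(633,34)),("corner",.01,(537,279)),("corner",.01,(699,189))]:
    print(nm,atz("wrist",*W(*u),z,c)*1e3)
```

```text
mustardlid [575.    4.6  60. ]
garlic [568.4 124.1  25. ]
lemon [451.9  16.9  29. ]
tip [487.   -3.3  29. ]
tail [412.9  38.1  29. ]
l [468.5  40.1  29. ]
r [437.9  -8.   29. ]
rib end [516.9 -60.9  10. ]
rib end2 [ 506.1 -172.6   10. ]
corner [413.8 -51.5  10. ]
corner [ 407.  -168.7   10. ]
```

Emit:
servo_tool --deltas '[[[85,0.5,0,-40,0],[85,0.5,0,-75,0],[85,0.5,0,-95,0],[85,0.5,0,-105,0],[85,0.5,0,-105,0]]]'

```text
time: 3.38
tool_pos: [0.452, 0.0177, 0.0257]
tool_rot: [0.0, 0.961, -0.278, -0.0]
contact_force: [0.4, 0.1, 0.4]
gripper_width: 0.996
```

Emit:
servo_tool --deltas '[[[40,0,0,0,0],[40,0,0,0,0],[40,0,0,0,0],[40,0,0,0,0],[40,0,0,0,0]]]'

```text
time: 4.0
tool_pos: [0.4532, 0.0181, 0.0274]
tool_rot: [0.0, 0.961, -0.277, 0.001]
contact_force: [-2.0, 0.1, 6.5]
gripper_width: 0.64
```

Emit:
servo_tool --deltas '[[[40,0,0,0,0],[40,0,0,5,0],[40,0,0,15,0],[40,0,0,35,0],[40,0,0,55,0]]]'

```text
time: 4.62
tool_pos: [0.4517, 0.0184, 0.0812]
tool_rot: [-0.0, 0.961, -0.278, -0.0]
contact_force: [0.3, 0.0, -1.9]
gripper_width: 0.642
```

Run:
```python
from h import *
import cv2,pickle
s=state();print(s['time'],s['tool_pos'],s['tool_rot'])
for n in ("wrist","side"):
    f=grab_frame(n)
    if n=="side": f=f[60:320,100:420]
    cv2.imwrite(f"pics/{n}3.png",cv2.resize(f[:,:,::-1],None,fx=1.56,fy=1.56,interpolation=cv2.INTER_CUBIC))
```

```text
4.625 [0.45167566 0.01837317 0.08117885] [-1.26974306e-05  9.60713657e-01 -2.77541470e-01 -4.73831108e-05]
```

View pics/wrist3.png

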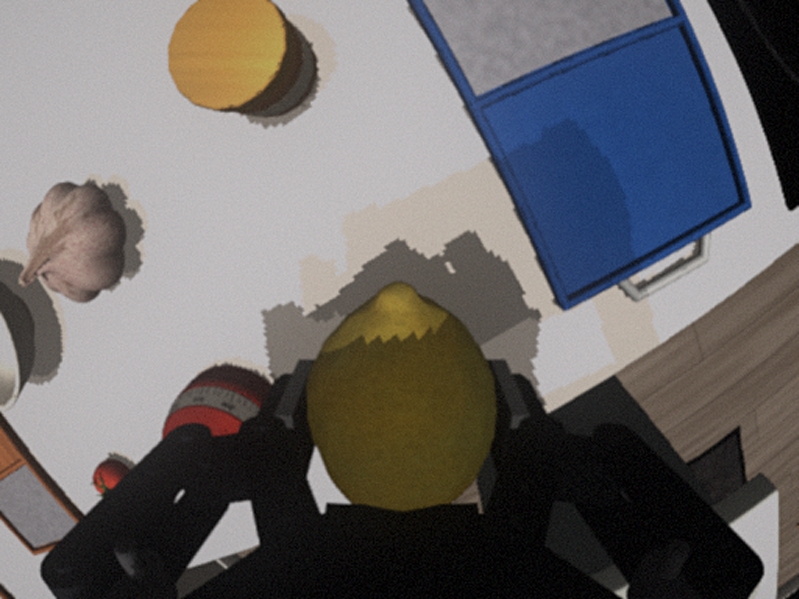

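View pics/side3.png

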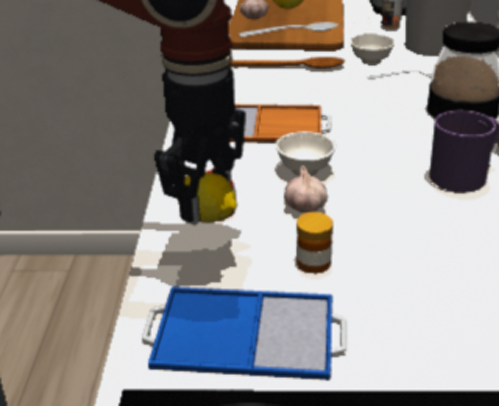

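Emit:
servo_tool --deltas '[[[40,2,-20,0,0],[40,5,-60,0,0],[40,8,-100,0,0],[40,10,-132,0,0],[40,10,-132,0,0]]]'

```text
time: 5.35
tool_pos: [0.4617, -0.1152, 0.0799]
tool_rot: [0.0, 0.96, -0.279, -0.0]
contact_force: [0.6, -0.3, -1.9]
gripper_width: 0.641
```

Emit:
servo_tool --deltas '[[[40,0,0,-15,0],[40,0,0,-30,0],[40,0,0,-40,0],[40,0,0,-46,0],[40,0,0,-48,0]]]'

```text
time: 5.98
tool_pos: [0.4617, -0.1134, 0.0318]
tool_rot: [-0.0, 0.961, -0.277, -0.0]
contact_force: [-0.0, -0.2, -0.8]
gripper_width: 0.64
```

Emit:
servo_tool --deltas '[[[40,0,0,0,0],[40,0,0,0,0],[40,0,0,0,0],[40,0,0,0,0],[40,0,0,0,0]]]'

```text
time: 6.6
tool_pos: [0.4619, -0.1137, 0.0324]
tool_rot: [-0.0, 0.961, -0.278, 0.0]
contact_force: [0.6, -0.3, -1.1]
gripper_width: 0.643
```

Run:
```python
from h import *
import cv2,pickle
s=state();print(s['time'],s['tool_pos'],s['contact_force'])
for n in ("wrist","side"):
    f=grab_frame(n)
    if n=="side": f=f[60:320,100:420]
    cv2.imwrite(f"pics/{n}4.png",cv2.resize(f[:,:,::-1],None,fx=1.56,fy=1.56,interpolation=cv2.INTER_CUBIC))
```

```text
6.6 [ 0.46191523 -0.11373661  0.03240177] [ 0.60172191 -0.28456672 -1.1343381 ]
```

View pics/side4.png

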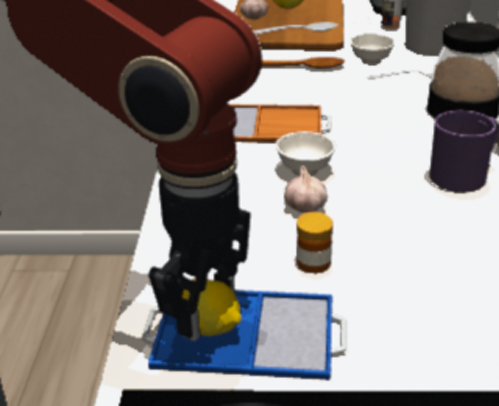

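View pics/wrist4.png

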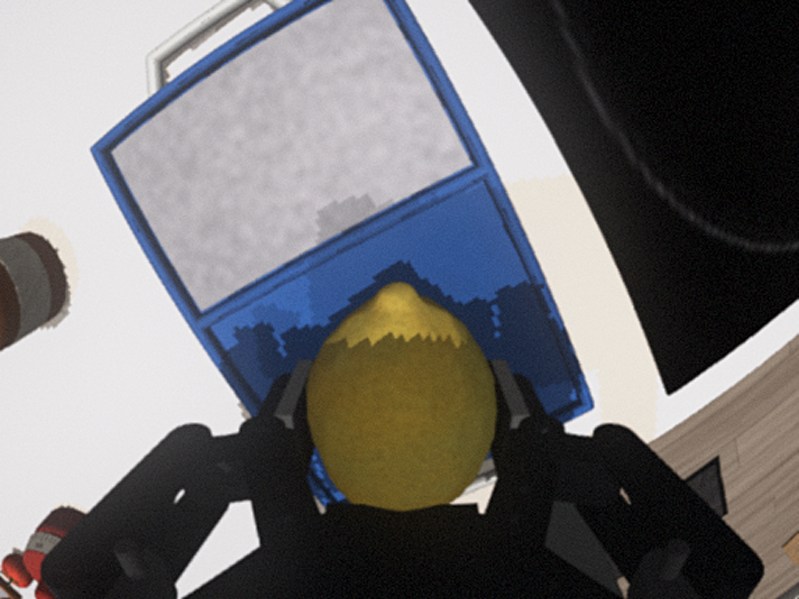

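Emit:
servo_tool --deltas '[[[40,0,0,-1,0],[40,0,0,-1.5,0],[40,0,0,-1.5,0]]]'

```text
time: 7.08
tool_pos: [0.462, -0.1138, 0.0314]
tool_rot: [0.0, 0.961, -0.278, -0.0]
contact_force: [-3.5, 1.2, 5.7]
gripper_width: 0.638
```

Emit:
servo_tool --deltas '[[[58,0,0,0,0],[60,0,0,0,0],[64,0,0,0,0],[70,0,0,0,0],[76,0,0,0,0]]]'

```text
time: 7.7
tool_pos: [0.4619, -0.1137, 0.0308]
tool_rot: [0.0, 0.961, -0.278, 0.0]
contact_force: [-0.1, -0.0, 0.1]
gripper_width: 0.89
```

Emit:
servo_tool --deltas '[[[78,0,0,10,0],[80,0,0,30,0],[82,0,0,60,0],[85,0,0,90,0],[85,0,0,120,0]]]'

```text
time: 8.32
tool_pos: [0.4619, -0.1137, 0.1526]
tool_rot: [0.0, 0.961, -0.278, 0.001]
contact_force: [-0.1, -0.2, 0.6]
gripper_width: 1.002
```

Emit:
servo_tool --deltas '[[[85,20,35,10,1],[85,45,70,10,2],[85,70,100,10,4],[85,90,115,10,5.4],[85,90,115,10,5.4]]]'

```text
time: 8.95
tool_pos: [0.5527, 0.0022, 0.1616]
tool_rot: [0.0, 1.0, 0.002, 0.0]
contact_force: [-0.1, 0.5, 0.4]
gripper_width: 0.994
```

Run:
```python
from h import *
import cv2,pickle
s=state();print(s['time'],s['tool_pos'],s['contact_force'])
pickle.dump(calibration("wrist"),open("w5.pkl","wb"))
for n in ("wrist",):
    f=grab_frame(n)
    cv2.imwrite(f"pics/{n}5.png",cv2.resize(f[:,:,::-1],(800,600),interpolation=cv2.INTER_CUBIC))
```

```text
8.95 [0.55273464 0.00217892 0.16156585] [-0.1487327   0.53879341  0.40613008]
```

View pics/wrist5.png

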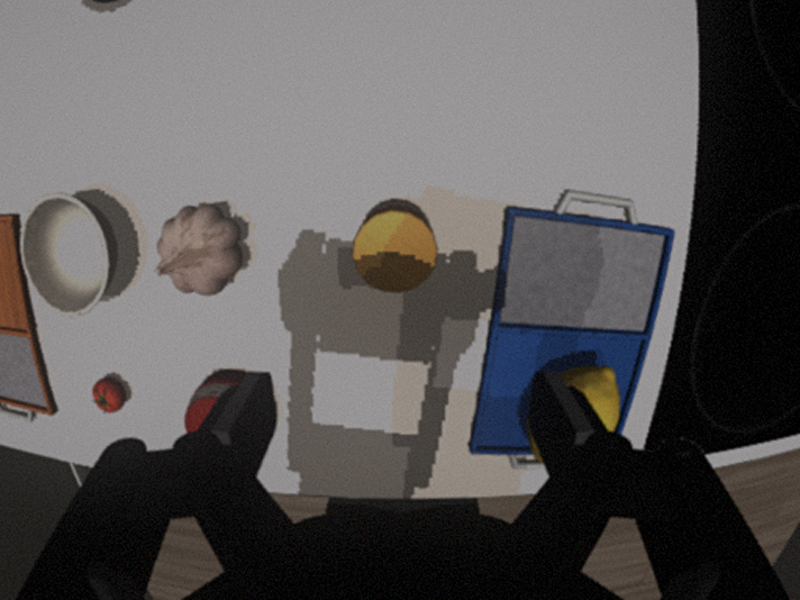

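Run:
```python
from h import *
import pickle
np.set_printoptions(precision=1,suppress=True)
c=pickle.load(open("w5.pkl","rb"))
W=lambda u,v:((u+.5)/1.5625-.5,(v+.5)/1.5625-.5)
for nm,z,u in [("mustardlid",.06,(395,251)),("garlic",.03,(199,250)),("tl",.01,(507,207)),("tr",.01,(673,229)),("bl",.01,(471,454)),("ribl",.01,(494,328)),("ribr",.01,(648,336)),("lemon far tip",.03,(612,375))]:
    print(nm,atz("wrist",*W(*u),z,c)*1e3)
```

```text
mustardlid [577.2   5.1  60. ]
garlic [572.1 123.9  30. ]
tl [593.8 -61.8  10. ]
tr [ 584.9 -181.6   10. ]
bl [413.  -50.2  10. ]
ribl [515.1 -58.3  10. ]
ribr [ 507.  -174.6   10. ]
lemon far tip [ 487.9 -139.5   30. ]
```

Emit:
servo_tool --deltas '[[[85,15,2,0,0],[85,24.5,3,-20,0],[85,24.5,3,-60,0],[85,24.5,3,-100,0],[85,24.5,3,-125,0]]]'

```text
time: 9.62
tool_pos: [0.5754, 0.0037, 0.0335]
tool_rot: [-0.0, 1.0, 0.0, -0.001]
contact_force: [0.1, 0.7, -0.0]
gripper_width: 0.995
```

Emit:
servo_tool --deltas '[[[85,0,0,-8,0],[85,0,0,-8,0],[60,0,0,-8,0],[35,0,0,-8,0],[35,0,0,-8,0]]]'

```text
time: 10.25
tool_pos: [0.5773, 0.0045, 0.0293]
tool_rot: [-0.0, 1.0, 0.001, 0.001]
contact_force: [-1.0, 1.8, 4.6]
gripper_width: 0.478
```

Emit:
servo_tool --deltas '[[[35,0,0,0,0],[35,0,0,0,0],[35,0,0,0,0],[35,0,0,5,0],[35,0,0,20,0]]]'

```text
time: 10.88
tool_pos: [0.575, 0.0044, 0.0469]
tool_rot: [-0.0, 1.0, 0.001, -0.002]
contact_force: [-0.1, -0.5, -1.7]
gripper_width: 0.48
```

Run:
```python
from h import *
import cv2,pickle
s=state();print(s['time'],s['tool_pos'],s['contact_force'],s['gripper_width'])
for n in ("wrist","side"):
    f=grab_frame(n)
    if n=="side": f=f[60:320,100:420]
    cv2.imwrite(f"pics/{n}6.png",cv2.resize(f[:,:,::-1],None,fx=1.56,fy=1.56,interpolation=cv2.INTER_CUBIC))
```

```text
10.875 [0.57500573 0.00436907 0.04693188] [-0.09625607 -0.54352999 -1.68629103] 0.48022505735194504
```

View pics/side6.png

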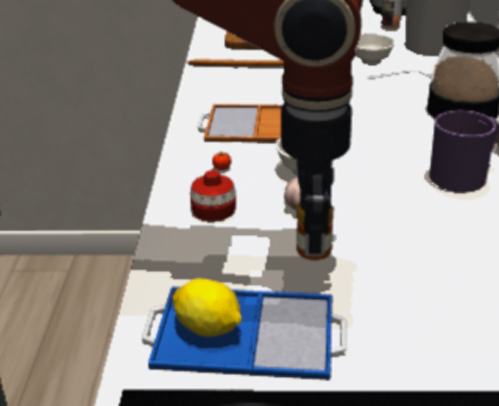

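View pics/wrist6.png

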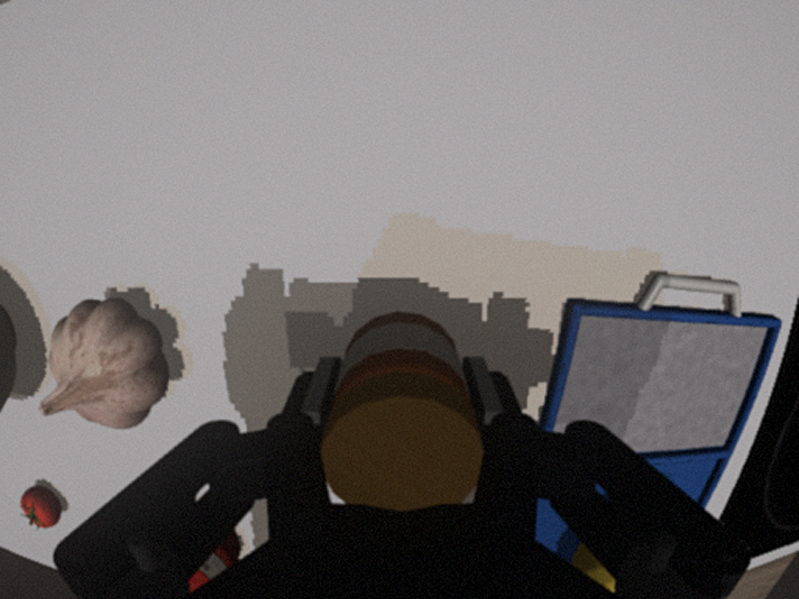

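Emit:
servo_tool --deltas '[[[35,0,0,15,0],[35,-8,-35,25,0],[35,-16,-75,25,0],[35,-24,-110,25,0],[35,-27.5,-124,25,0]]]'

```text
time: 11.6
tool_pos: [0.5487, -0.1213, 0.0736]
tool_rot: [0.0, 1.0, 0.0, 0.0]
contact_force: [0.2, -0.8, -1.1]
gripper_width: 0.479
```

Emit:
servo_tool --deltas '[[[35,0,0,0,0],[35,0,0,-10,0],[35,0,0,-25,0],[35,0,0,-35,0],[35,0,0,-39,0]]]'

```text
time: 12.22
tool_pos: [0.5477, -0.1187, 0.0333]
tool_rot: [-0.001, 1.0, 0.002, -0.002]
contact_force: [-11.6, 4.4, 19.2]
gripper_width: 0.479
```

Emit:
servo_tool --deltas '[[[35,0,0,0,0],[35,0,0,0,0]]]'

```text
time: 12.48
tool_pos: [0.5489, -0.1196, 0.0336]
tool_rot: [-0.0, 1.0, 0.002, 0.0]
contact_force: [-0.1, -0.4, -1.9]
gripper_width: 0.48
```

Run:
```python
from h import *
import cv2,pickle
s=state();print(s['time'],s['tool_pos'],s['contact_force'],s['gripper_width'])
f=grab_frame("side")[200:310,180:340]
cv2.imwrite(f"pics/side7.png",cv2.resize(f[:,:,::-1],None,fx=4,fy=4,interpolation=cv2.INTER_CUBIC))
```

```text
12.475 [ 0.54894073 -0.11956888  0.03357112] [-0.13961202 -0.40258557 -1.94685205] 0.4802768101347932
```

View pics/side7.png

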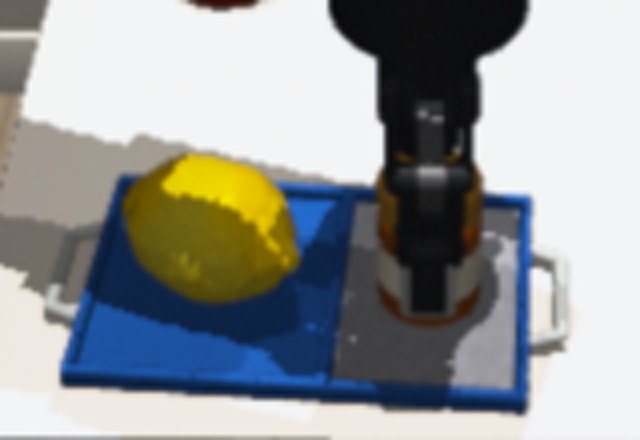

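Emit:
servo_tool --deltas '[[[35,0,0,-0.7,0],[35,0,0,-0.7,0],[46,0,0,-0.7,0],[52,0,0,-0.7,0],[60,0,0,-0.7,0]]]'

```text
time: 13.15
tool_pos: [0.5489, -0.1198, 0.0331]
tool_rot: [0.0, 1.0, 0.001, 0.0]
contact_force: [0.1, 0.2, 0.2]
gripper_width: 0.706
```

Emit:
servo_tool --deltas '[[[70,0,0,0,0],[75,0,0,5,0],[75,0,0,25,0],[75,0,0,55,0],[80,0,0,95,0]]]'

```text
time: 13.78
tool_pos: [0.5485, -0.1196, 0.1297]
tool_rot: [-0.0, 1.0, 0.001, -0.0]
contact_force: [0.9, -0.0, 0.3]
gripper_width: 0.937
```

Emit:
servo_tool --deltas '[[[85,5,40,25,0],[85,0,90,50,0],[85,-10,150,60,0],[85,-25,205,65,0],[85,-25,205,65,0]]]'

```text
time: 14.4
tool_pos: [0.5236, 0.0884, 0.1956]
tool_rot: [-0.0, 1.0, 0.004, 0.002]
contact_force: [-0.5, 0.1, 0.4]
gripper_width: 0.996
```

Run:
```python
from h import *
import cv2,pickle
s=state();print(s['time'],s['tool_pos'],s['tool_rot'],s['contact_force'])
pickle.dump(calibration("wrist"),open("w8.pkl","wb"))
f=grab_frame("wrist")
cv2.imwrite(f"pics/wrist8.png",cv2.resize(f[:,:,::-1],(800,600),interpolation=cv2.INTER_CUBIC))
```

```text
14.4 [0.52355217 0.08837879 0.1955687 ] [-3.00742159e-04  9.99989863e-01  4.17211111e-03  1.66626762e-03] [-0.51102865  0.14261978  0.43637421]
```

View pics/wrist8.png

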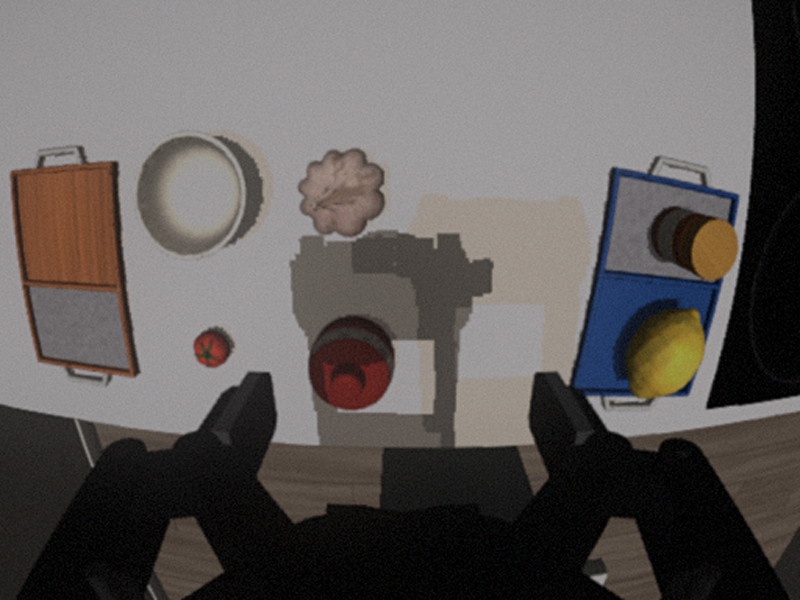

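Run:
```python
from h import *
import pickle
np.set_printoptions(precision=1,suppress=True)
c=pickle.load(open("w8.pkl","rb"))
W=lambda u,v:((u+.5)/1.5625-.5,(v+.5)/1.5625-.5)
for nm,z,u in [("mustardlid",.064,(714,249)),("lemon",.033,(668,354)),("garlic",.025,(342,193)),("bowl",.042,(191,193)),("tomato",.015,(211,348)),("tl",.01,(11,171)),("tr",.01,(117,162)),("br",.01,(138,376)),("bl",.01,(39,361)),("ribl",.01,(24,285)),("ribr",.01,(128,289)),
  ("btl",.01,(614,168)),("btr",.01,(740,196)),("bbl",.01,(573,388))]:
    print(nm,atz("wrist",*W(*u),z,c)*1e3)
```

```text
mustardlid [ 548.7 -118.7   64. ]
lemon [ 458.5 -117.8   33. ]
garlic [570.5 126.6  25. ]
bowl [575.4 223.5  42. ]
tomato [454.9 234.2  15. ]
tl [606.6 428.1  10. ]
tr [600.4 303.1  10. ]
br [422.1 313.3  10. ]
bl [426.7 436.1  10. ]
ribl [503.  431.5  10. ]
ribr [500.2 305.7  10. ]
btl [593.  -61.2  10. ]
btr [ 583.1 -183.9   10. ]
bbl [420.1 -49.8  10. ]
```

Emit:
servo_tool --deltas '[[[85,16,12,0,1.7],[85,32,25,-10,3.4],[85,47,37.5,-30,5.1],[85,47,37.5,-60,6.8],[85,47,37.5,-75,7.5]]]'

```text
time: 15.08
tool_pos: [0.5706, 0.1212, 0.1166]
tool_rot: [-0.0, 0.923, 0.385, -0.001]
contact_force: [-0.7, 0.7, -1.1]
gripper_width: 0.995
```

Run:
```python
from h import *
import cv2,pickle
s=state();print(s['time'],s['tool_pos'],s['tool_rot'],s['contact_force'])
pickle.dump(calibration("wrist"),open("w9.pkl","wb"))
f=grab_frame("wrist")
cv2.imwrite(f"pics/wrist9.png",cv2.resize(f[:,:,::-1],(800,600),interpolation=cv2.INTER_CUBIC))
```

```text
15.075 [0.57064909 0.12124226 0.11657118] [-1.40726719e-04  9.23069420e-01  3.84631565e-01 -1.17710369e-03] [-0.65837713  0.67477485 -1.11772725]
```

View pics/wrist9.png

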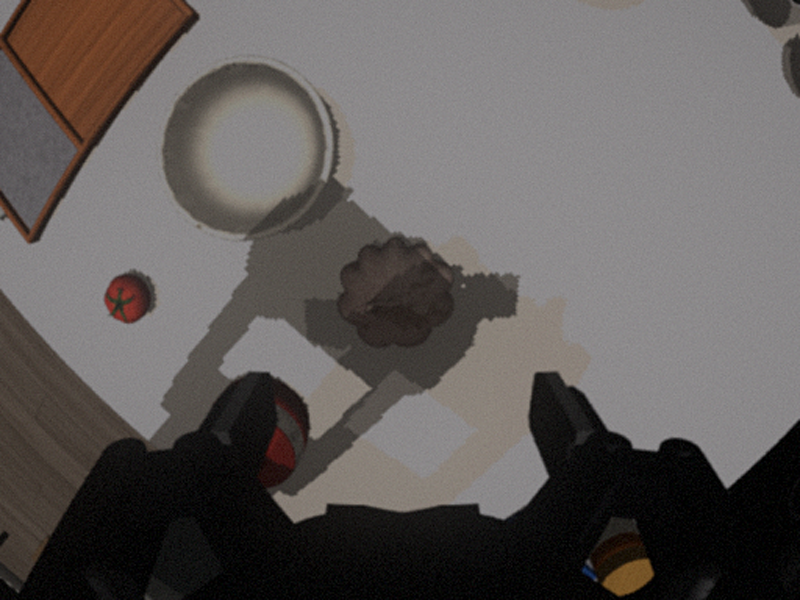

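Run:
```python
from h import *
import pickle
np.set_printoptions(precision=1,suppress=True)
c=pickle.load(open("w9.pkl","rb"))
W=lambda u,v:((u+.5)/1.5625-.5,(v+.5)/1.5625-.5)
for nm,z,u in [("garlic",.025,(396,293)),("bowl",.042,(250,147)),("tomato",.015,(128,299))]:
    print(nm,atz("wrist",*W(*u),z,c)*1e3)
print(state()['tool_pos'])
```

```text
garlic [571.7 128.   25. ]
bowl [577.8 223.9  42. ]
tomato [455.  233.5  15. ]
[0.6 0.1 0.1]
```

Emit:
servo_tool --deltas '[[[85,0,0,0,0],[85,0,1,-25,0],[85,0,1,-55,0],[85,0,1,-82,0],[85,0,1,-97,0]]]'

```text
time: 15.75
tool_pos: [0.5713, 0.1232, 0.021]
tool_rot: [0.0, 0.924, 0.383, 0.0]
contact_force: [0.3, -0.8, -0.7]
gripper_width: 0.992
```

Emit:
servo_tool --deltas '[[[85,0,0,0,0],[85,0,0,0,0],[65,0,0,0,0],[45,0,0,0,0],[40,0,0,0,0]]]'

```text
time: 16.38
tool_pos: [0.5722, 0.1239, 0.023]
tool_rot: [0.0, 0.923, 0.384, 0.001]
contact_force: [-0.7, -0.4, 5.0]
gripper_width: 0.64
```

Emit:
servo_tool --deltas '[[[40,0,0,0,0],[40,0,0,0,0],[40,0,0,5,0],[40,0,0,15,0],[40,0,0,30,0]]]'

```text
time: 17.0
tool_pos: [0.5704, 0.1238, 0.0515]
tool_rot: [-0.0, 0.923, 0.384, -0.001]
contact_force: [0.5, -0.3, -1.4]
gripper_width: 0.635
```

Run:
```python
from h import *
import cv2,pickle
s=state();print(s['time'],s['tool_pos'],s['contact_force'],s['gripper_width'])
for n in ("wrist","side"):
    f=grab_frame(n)
    if n=="side": f=f[60:320,100:420]
    cv2.imwrite(f"pics/{n}10.png",cv2.resize(f[:,:,::-1],None,fx=1.56,fy=1.56,interpolation=cv2.INTER_CUBIC))
```

```text
17.0 [0.57039031 0.12378012 0.05145194] [ 0.5132747  -0.34698729 -1.38067076] 0.6354476587011113
```

View pics/side10.png

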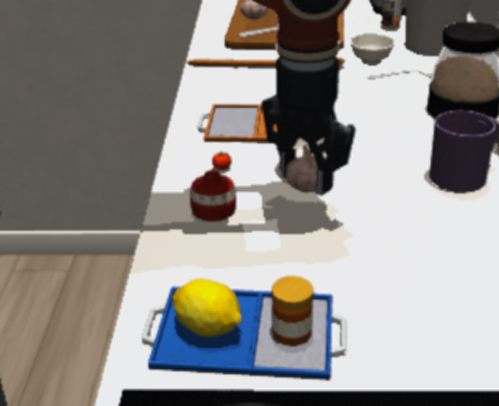

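View pics/wrist10.png

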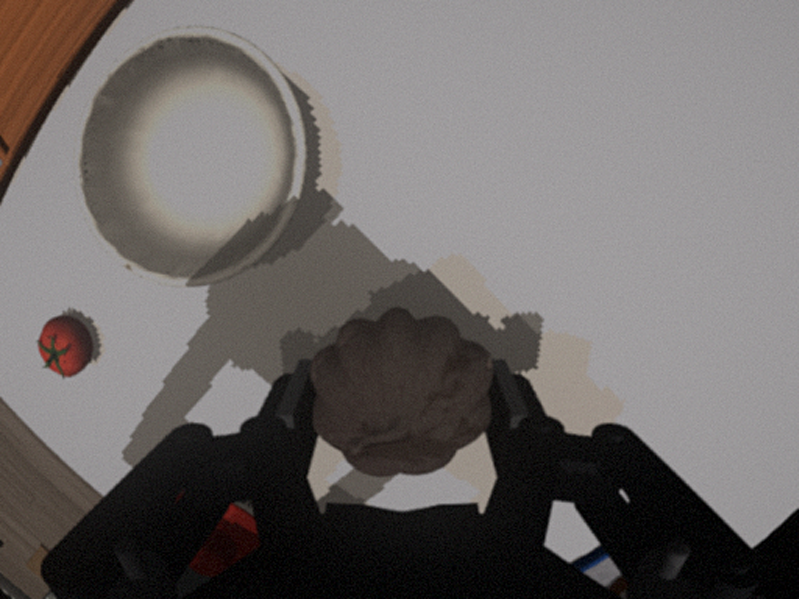

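Emit:
servo_tool --deltas '[[[40,0,0,25,0],[40,0,0,50,0],[40,-4,40,62,0],[40,-8,90,62,0],[40,-12,140,62,0]]]'

```text
time: 17.73
tool_pos: [0.5589, 0.265, 0.1137]
tool_rot: [0.0, 0.923, 0.384, 0.001]
contact_force: [-0.1, -0.5, -0.6]
gripper_width: 0.639
```

Emit:
servo_tool --deltas '[[[40,-4,50,0,0],[40,-7,90,0,0],[40,-8,103.5,0,0],[40,-8,103.5,0,0],[40,-8,103.5,0,0]]]'

```text
time: 18.35
tool_pos: [0.551, 0.3661, 0.1129]
tool_rot: [0.0, 0.924, 0.384, -0.0]
contact_force: [-1.0, -0.4, -0.2]
gripper_width: 0.64
```

Run:
```python
from h import *
import cv2,pickle
s=state();print(s['time'],s['tool_pos'],s['contact_force'],s['gripper_width'],s['joint_pos'])
pickle.dump(calibration("wrist"),open("w11.pkl","wb"))
f=grab_frame("wrist")
cv2.imwrite(f"pics/wrist11.png",cv2.resize(f[:,:,::-1],None,fx=1.5625,fy=1.5625,interpolation=cv2.INTER_CUBIC))
```

```text
18.35 [0.55104545 0.36607062 0.1129202 ] [-0.99828251 -0.39672233 -0.20362464] 0.6402560134242091 [ 4.74163685e-01  2.51482438e-01  1.62999145e+00 -4.85807609e-04
  1.26071164e+00  1.25786707e+00]
```

View pics/wrist11.png

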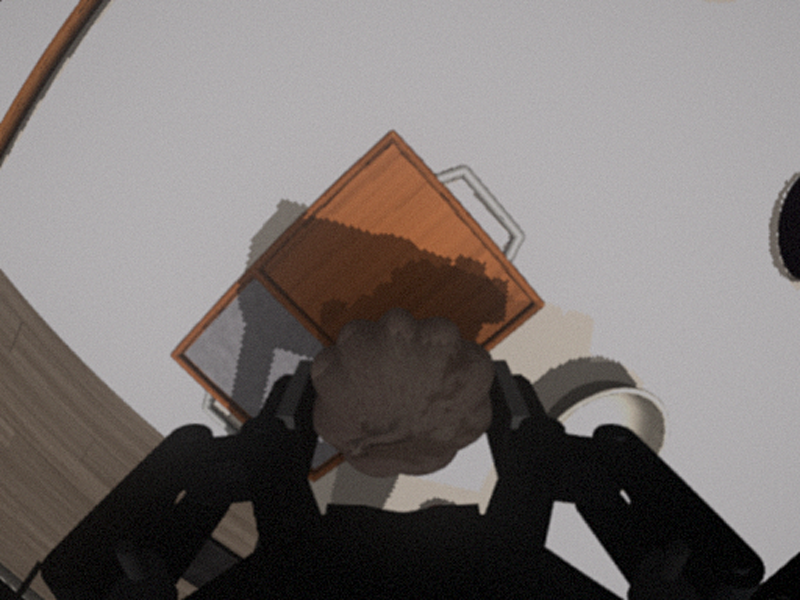

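Check the tray corners from here: far corner (392,131), right corner (543,303), left corner (174,355), rib end (256,271).

Run:
```python
from h import *
import pickle
np.set_printoptions(precision=1,suppress=True)
c=pickle.load(open("w11.pkl","rb"))
W=lambda u,v:((u+.5)/1.5625-.5,(v+.5)/1.5625-.5)
for nm,z,u in [("tl",.01,(392,131)),("tr",.01,(543,303)),("bl",.01,(174,355)),("ribl",.01,(256,271)),("br",.01,(312,480)),("garlic",.113+.002,(402,392))]:
    print(nm,atz("wrist",*W(*u),z,c)*1e3)
```

```text
tl [606.  429.3  10. ]
tr [601.1 310.9  10. ]
bl [428.7 435.9  10. ]
ribl [506.1 430.6  10. ]
br [421.6 319.3  10. ]
garlic [554. 370. 115.]
```

Emit:
servo_tool --deltas '[[[40,-0.5,2,-20,0],[40,-0.5,2,-45,0],[40,-0.5,2,-65,0],[40,-0.5,2,-78,0],[40,-0.5,2,-83,0]]]'

```text
time: 19.02
tool_pos: [0.5499, 0.3689, 0.0287]
tool_rot: [0.0, 0.923, 0.384, -0.001]
contact_force: [-0.4, 0.2, -0.3]
gripper_width: 0.641
```

Emit:
servo_tool --deltas '[[[40,0,0,0,0],[40,0,0,0,0]]]'

```text
time: 19.27
tool_pos: [0.5511, 0.3697, 0.0312]
tool_rot: [-0.0, 0.923, 0.384, 0.001]
contact_force: [0.4, 0.7, -0.2]
gripper_width: 0.636
```

Emit:
servo_tool --deltas '[[[40,0,0,-1.5,0],[40,0,0,-2.5,0],[40,0,0,-2.5,0],[40,0,0,-2.5,0]]]'

```text
time: 19.77
tool_pos: [0.5504, 0.3693, 0.0276]
tool_rot: [-0.0, 0.923, 0.384, 0.0]
contact_force: [-0.5, -0.3, -0.2]
gripper_width: 0.633
```

Emit:
servo_tool --deltas '[[[40,0,0,-0.8,0],[40,0,0,-0.8,0],[40,0,0,-0.8,0]]]'

```text
time: 20.15
tool_pos: [0.5504, 0.3693, 0.0271]
tool_rot: [0.0, 0.923, 0.384, 0.0]
contact_force: [-0.7, -0.7, 2.1]
gripper_width: 0.644
```

Contact; release gently and rise.

Emit:
servo_tool --deltas '[[[57,0,0,0,0],[59,0,0,0,0],[63,0,0,0,0],[70,0,0,0,0],[76,0,0,0,0]]]'

```text
time: 20.78
tool_pos: [0.5504, 0.3693, 0.0268]
tool_rot: [-0.0, 0.923, 0.384, 0.0]
contact_force: [0.1, 0.3, 0.4]
gripper_width: 0.897
```

Emit:
servo_tool --deltas '[[[78,0,0,5,0],[80,0,0,25,0],[82,0,0,55,0],[85,0,0,90,0],[85,0,0,120,0]]]'

```text
time: 21.4
tool_pos: [0.551, 0.3697, 0.1504]
tool_rot: [-0.0, 0.923, 0.384, 0.002]
contact_force: [0.7, -0.2, 0.4]
gripper_width: 0.997
```

Emit:
servo_tool --deltas '[[[85,-20,-25,10,-1.7],[85,-50,-60,20,-3.4],[85,-80,-95,20,-5.1],[85,-105,-120,20,-6.8],[85,-105,-120,20,-7.5]]]'

```text
time: 22.02
tool_pos: [0.4441, 0.2481, 0.1681]
tool_rot: [-0.0, 1.0, -0.001, 0.001]
contact_force: [0.6, -0.5, 0.6]
gripper_width: 0.997
```

Run:
```python
from h import *
import cv2,pickle
s=state();print(s['time'],s['tool_pos'],s['tool_rot'])
pickle.dump(calibration("wrist"),open("w12.pkl","wb"))
f=grab_frame("wrist")
cv2.imwrite(f"pics/wrist12.png",cv2.resize(f[:,:,::-1],None,fx=1.5625,fy=1.5625,interpolation=cv2.INTER_CUBIC))
```

```text
22.025 [0.44414471 0.24812829 0.16812518] [-2.24078070e-04  9.99999548e-01 -5.87812875e-04  7.12828483e-04]
```

View pics/wrist12.png

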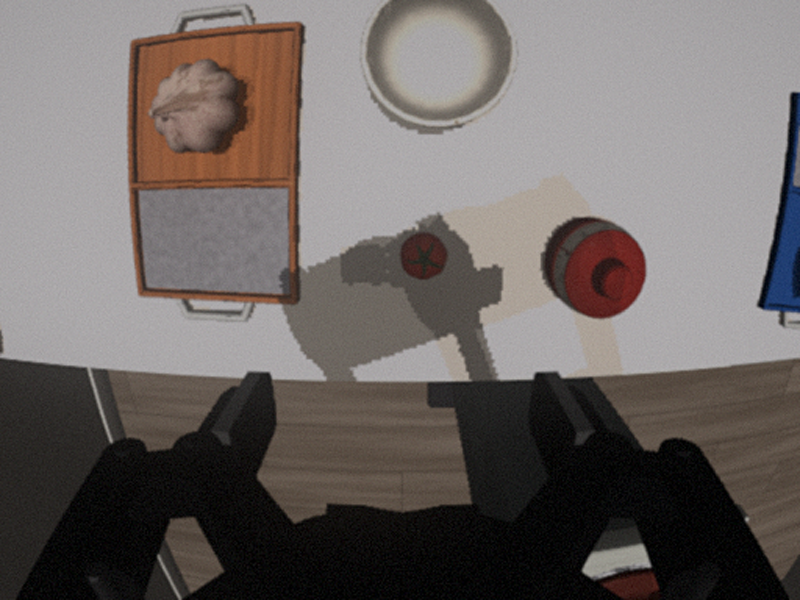

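Run:
```python
from h import *
import pickle
np.set_printoptions(precision=1,suppress=True)
c=pickle.load(open("w12.pkl","rb"))
W=lambda u,v:((u+.5)/1.5625-.5,(v+.5)/1.5625-.5)
for nm,z,u in [("tl",.01,(131,41)),("tr",.01,(302,24)),("bl",.01,(140,296)),("ribl",.01,(131,187)),("ribr",.01,(298,180)),("br",.01,(298,302)),("garlic widest",.029,(201,107)),("tomato",.015,(424,256)),("bowl",.042,(439,52)),("timer top",.057,(612,278))]:
    print(nm,atz("wrist",*W(*u),z,c)*1e3)
```

```text
tl [605.8 429.3  10. ]
tr [599.3 308.   10. ]
bl [425.9 436.4  10. ]
ribl [504.1 432.3  10. ]
ribr [501.2 311.4  10. ]
br [422.1 315.8  10. ]
garlic widest [549.9 366.2  29. ]
tomato [453.8 234.2  15. ]
bowl [572.3 227.9  42. ]
timer top [452.3 128.8  57. ]
```

Emit:
servo_tool --deltas '[[[60,5,-8,-30,0],[60,9,-15,-60,0],[60,9,-15,-95,0],[60,9,-15,-125,0],[60,9,-15,-137,0]]]'

```text
time: 22.7
tool_pos: [0.4539, 0.2342, 0.029]
tool_rot: [0.0, 1.0, 0.002, -0.001]
contact_force: [-0.4, -0.4, 0.0]
gripper_width: 0.702
```

Emit:
servo_tool --deltas '[[[60,0,0,0,0],[60,0,0,0,0]]]'

```text
time: 22.95
tool_pos: [0.4557, 0.2348, 0.0316]
tool_rot: [-0.0, 1.0, 0.002, 0.001]
contact_force: [-0.3, 0.3, 0.5]
gripper_width: 0.698
```

Run:
```python
from h import *
import cv2,pickle
s=state();print(s['time'],s['tool_pos'],s['tool_rot'])
f=grab_frame("wrist")
cv2.imwrite(f"pics/wrist13.png",cv2.resize(f[:,:,::-1],None,fx=1.5625,fy=1.5625,interpolation=cv2.INTER_CUBIC))
```

```text
22.95 [0.45568734 0.23481999 0.03155717] [-4.87125617e-04  9.99997591e-01  1.62020784e-03  1.39814128e-03]
```

View pics/wrist13.png

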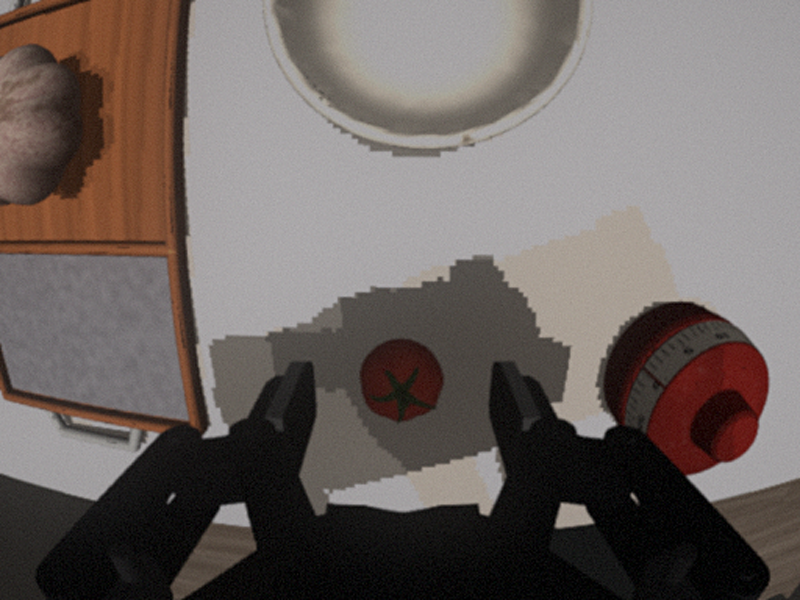

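Emit:
servo_tool --deltas '[[[60,-1,0,-5,0],[60,-1,0,-9,0],[60,-1,0,-9,0],[40,-1,0,-9,0],[25,-1,0,-9,0]]]'

```text
time: 23.62
tool_pos: [0.4536, 0.2344, 0.021]
tool_rot: [-0.0, 1.0, 0.001, 0.0]
contact_force: [-2.4, 0.6, 5.3]
gripper_width: 0.297
```

Emit:
servo_tool --deltas '[[[18,0,0,0,0],[18,0,0,0,0],[18,0,0,0,0],[18,0,0,0,0]]]'

```text
time: 24.12
tool_pos: [0.4538, 0.2345, 0.0212]
tool_rot: [-0.0, 1.0, 0.001, 0.0]
contact_force: [-0.3, 0.2, 4.7]
gripper_width: 0.287
```

Emit:
servo_tool --deltas '[[[18,0,0,3,0],[18,0,0,10,0],[18,0,0,25,0],[18,0,0,40,0]]]'

```text
time: 24.62
tool_pos: [0.4536, 0.2343, 0.0621]
tool_rot: [-0.0, 1.0, 0.001, 0.0]
contact_force: [0.1, -0.5, 0.7]
gripper_width: 0.294
```

Run:
```python
from h import *
import cv2,pickle
s=state();print(s['time'],s['tool_pos'],s['tool_rot'])
f=grab_frame("wrist")
cv2.imwrite(f"pics/wrist14.png",cv2.resize(f[:,:,::-1],None,fx=1.5625,fy=1.5625,interpolation=cv2.INTER_CUBIC))
```

```text
24.625 [0.45355193 0.23433294 0.06205901] [-7.89222778e-05  9.99998928e-01  1.43931598e-03  2.58917069e-04]
```

View pics/wrist14.png

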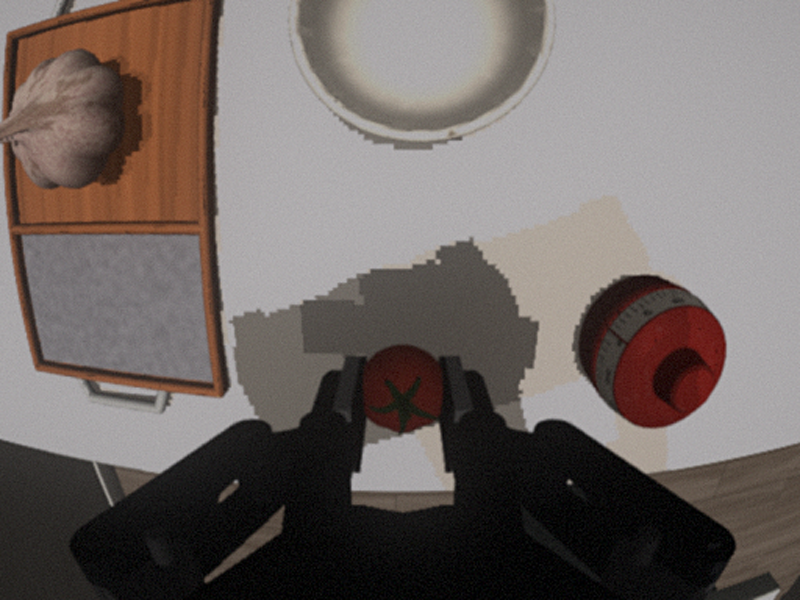

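Emit:
servo_tool --deltas '[[[18,2,30,8,0],[18,5,70,8,0],[18,8,110,8,0],[18,10,139.5,8,0],[18,10,139.5,8,0]]]'

```text
time: 25.3
tool_pos: [0.4637, 0.3755, 0.0697]
tool_rot: [-0.0, 1.0, 0.003, 0.001]
contact_force: [-0.9, 0.0, -0.1]
gripper_width: 0.29
```

Emit:
servo_tool --deltas '[[[18,0,0,0,0],[18,0,0,0,0]]]'

```text
time: 25.55
tool_pos: [0.4633, 0.3728, 0.0687]
tool_rot: [0.0, 1.0, 0.001, -0.0]
contact_force: [0.2, 0.6, 0.6]
gripper_width: 0.291
```

Run:
```python
from h import *
import cv2,pickle
s=state();print(s['time'],s['tool_pos'],s['tool_rot'])
pickle.dump(calibration("wrist"),open("w15.pkl","wb"))
f=grab_frame("wrist")
cv2.imwrite(f"pics/wrist15.png",cv2.resize(f[:,:,::-1],None,fx=1.5625,fy=1.5625,interpolation=cv2.INTER_CUBIC))
```

```text
25.55 [0.46330792 0.37280608 0.06874354] [ 2.08214613e-04  9.99999498e-01  9.70810119e-04 -1.34277610e-04]
```

View pics/wrist15.png

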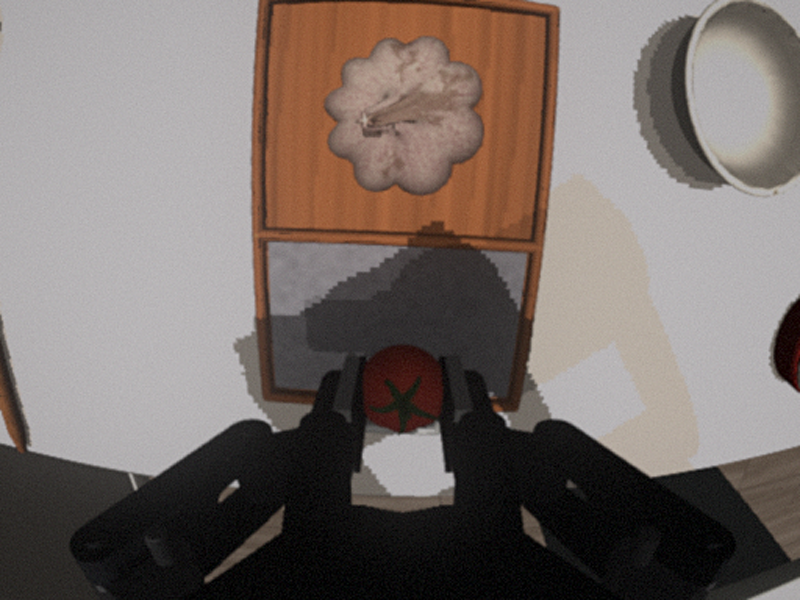

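Run:
```python
from h import *
import pickle
np.set_printoptions(precision=1,suppress=True)
c=pickle.load(open("w15.pkl","rb"))
W=lambda u,v:((u+.5)/1.5625-.5,(v+.5)/1.5625-.5)
for nm,z,u in [("garlic",.029,(405,116)),("rib l out",.01,(254,235)),("rib r out",.01,(542,243)),("bl",.01,(263,401)),("br",.01,(519,412)),("tr",.01,(559,8)),("tomato",.06,(403,388))]:
    print(nm,atz("wrist",*W(*u),z,c)*1e3)
```

```text
garlic [550.3 371.2  29. ]
rib l out [504.9 433.4  10. ]
rib r out [501.6 314.2  10. ]
bl [425.8 437.8  10. ]
br [420.4 316.5  10. ]
tr [600.2 309.2  10. ]
tomato [463.4 371.7  60. ]
```

Emit:
servo_tool --deltas '[[[18,0.5,2,-12,0],[18,0.5,2,-26,0],[18,0.5,2,-36,0],[18,0.5,2,-41,0],[18,0.5,2,-42,0]]]'

```text
time: 26.22
tool_pos: [0.4636, 0.3756, 0.0261]
tool_rot: [0.0, 1.0, 0.001, -0.0]
contact_force: [-0.0, -0.1, 0.9]
gripper_width: 0.284
```

Emit:
servo_tool --deltas '[[[18,0,0,0,0],[18,0,0,0,0],[18,0,0,0,0]]]'

```text
time: 26.6
tool_pos: [0.4641, 0.376, 0.0272]
tool_rot: [-0.0, 1.0, 0.001, 0.0]
contact_force: [-0.5, -0.4, 0.4]
gripper_width: 0.289
```

Emit:
servo_tool --deltas '[[[18,0,-0.5,-0.8,0],[18,0,-0.5,-1.5,0],[18,0,-0.5,-1.5,0],[18,0,-0.5,-1.5,0]]]'

```text
time: 27.1
tool_pos: [0.4639, 0.3753, 0.0254]
tool_rot: [0.0, 1.0, 0.001, 0.0]
contact_force: [0.6, 0.5, 0.4]
gripper_width: 0.286
```

Emit:
servo_tool --deltas '[[[18,0,0,-0.5,0],[18,0,0,-0.5,0],[18,0,0,-0.5,0]]]'

```text
time: 27.48
tool_pos: [0.464, 0.3753, 0.0253]
tool_rot: [0.0, 1.0, 0.002, 0.0]
contact_force: [-1.6, -2.1, 5.5]
gripper_width: 0.29
```

Emit:
servo_tool --deltas '[[[28,0,0,0,0],[30,0,0,0,0],[32,0,0,0,0],[36,0,0,0,0],[42,0,0,0,0]]]'

```text
time: 28.1
tool_pos: [0.4638, 0.3753, 0.0247]
tool_rot: [-0.0, 1.0, 0.001, -0.0]
contact_force: [0.1, -0.2, 0.0]
gripper_width: 0.493
```

Emit:
servo_tool --deltas '[[[48,0,0,0,0],[55,0,0,5,0],[60,0,0,25,0],[60,0,0,60,0],[60,0,0,100,0]]]'

```text
time: 28.72
tool_pos: [0.4638, 0.3753, 0.127]
tool_rot: [-0.0, 1.0, 0.001, 0.0]
contact_force: [0.2, -0.1, -0.2]
gripper_width: 0.703
```

Emit:
servo_tool --deltas '[[[60,-5,-10,60,0],[70,-10,-25,120,0],[80,-15,-50,170,0],[85,-15,-80,200,0],[85,-15,-80,200,0]]]'

```text
time: 29.35
tool_pos: [0.45, 0.2948, 0.3306]
tool_rot: [-0.002, 1.0, 0.0, 0.004]
contact_force: [0.5, 0.9, 0.1]
gripper_width: 0.996
```

Emit:
servo_tool --deltas '[[[85,0,-60,0,0],[85,0,-120,0,0],[85,0,-180,0,0],[85,0,-195,0,0],[85,0,-195,0,0]]]'

```text
time: 29.98
tool_pos: [0.4487, 0.1003, 0.3241]
tool_rot: [-0.0, 1.0, 0.001, -0.001]
contact_force: [-0.9, 0.7, 0.6]
gripper_width: 0.999
```

Run:
```python
from h import *
import cv2,pickle
s=state();print(s['time'],s['tool_pos'],s['tool_rot'])
pickle.dump(calibration("wrist"),open("w16.pkl","wb"))
f=grab_frame("wrist")
cv2.imwrite(f"pics/wrist16.png",cv2.resize(f[:,:,::-1],None,fx=1.5625,fy=1.5625,interpolation=cv2.INTER_CUBIC))
f=grab_frame("side")[110:310,170:350]
cv2.imwrite(f"pics/side16.png",cv2.resize(f[:,:,::-1],None,fx=3,fy=3,interpolation=cv2.INTER_CUBIC))
f=grab_frame("scene")[120:330,100:400]
cv2.imwrite(f"pics/scene16.png",cv2.resize(f[:,:,::-1],None,fx=2.6,fy=2.6,interpolation=cv2.INTER_CUBIC))
```

```text
29.975 [0.44872539 0.10029571 0.32412577] [-3.90192194e-04  9.99999465e-01  8.08052455e-04 -5.13797623e-04]
```

View pics/wrist16.png

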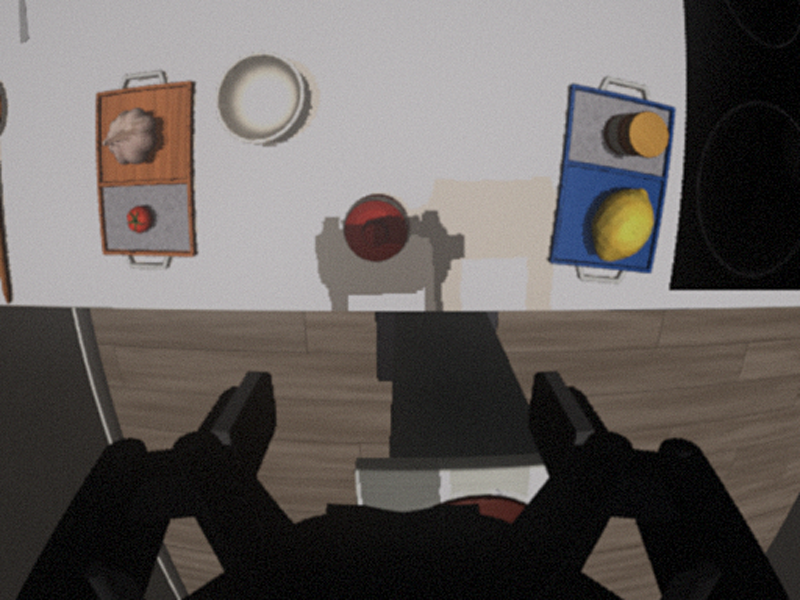

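View pics/side16.png

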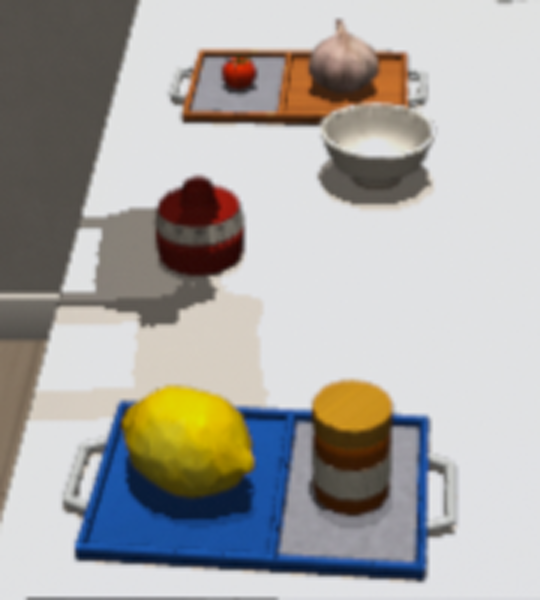

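View pics/scene16.png

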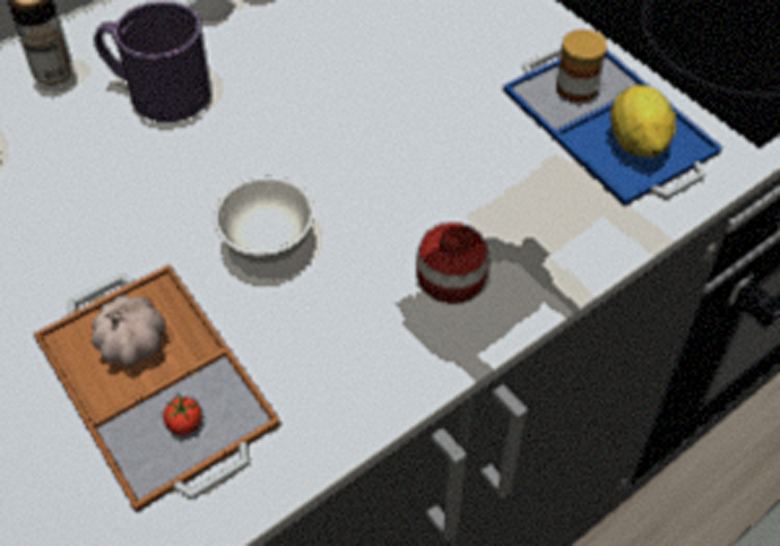

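Run:
```python
from h import *
import pickle
np.set_printoptions(precision=1,suppress=True)
c=pickle.load(open("w16.pkl","rb"))
W=lambda u,v:((u+.5)/1.5625-.5,(v+.5)/1.5625-.5)
S=lambda u,v:((u+.5)/2.6+99.5,(v+.5)/2.6+119.5)
D=lambda u,v:((u+.5)/3+169.5,(v+.5)/3+109.5)
for nm,z,w,s,d in [("lemon",.033,(622,224),(643,121),(190,441)),("mustardlid",.064,(648,134),(584,46),(353,407)),("garlic",.029,(133,136),(130,333),(345,64)),("tomato",.019,(139,219),(183,415),(239,73))]:
    print(nm,atz("wrist",*W(*w),z,c)*1e3,*[x if isinstance(x,list) else x*1e3 for x in tri(ray("wrist",*W(*w),c),ray("scene",*S(*s)),ray("side",*D(*d)))])
for t,pts in [("blue",[(675,108),(652,271),(550,262),(570,84)]),("wood",[(193,82),(195,255),(103,253),(97,94)])]:
    P=np.array([atz("wrist",*W(*p),.01,c) for p in pts])[:,:2]*1e3;print(t,P.mean(0))
    dx=P[0]+P[3]-P[1]-P[2];dx/=np.linalg.norm(dx)
    if t=="wood":dx=-dx
    print(" large",P.mean(0)-38.5*dx," small",P.mean(0)+50*dx)
```

```text
lemon [ 459.6 -113.9   33. ] [ 461.7 -113.1   33.5] [np.float64(1.9964387536927983), np.float64(0.9618113829654951), np.float64(2.8011508446379727)]
mustardlid [ 548.1 -118.8   64. ] [ 549.8 -119.2   61.2] [np.float64(1.8741544264786048), np.float64(1.3353334246658433), np.float64(2.3650747155597234)]
garlic [550.9 368.3  29. ] [552.4 372.   24.2] [np.float64(1.369622481166466), np.float64(2.3412290128543685), np.float64(3.6542362398683186)]
tomato [464.4 374.8  19. ] [465.7 375.2  17.5] [np.float64(1.616607123383552), np.float64(0.4253251002767234), np.float64(1.8436436082680028)]
blue [ 499.  -115.5]
 large [ 460.5 -112.8]  small [ 548.8 -118.9]
wood [513.3 371.9]
 large [551.8 370. ]  small [463.4 374.4]
```

All four are within about 3 mm of the section centres; handing in.

```bash
python3 -c "
from plant import *
job_done()"
```

```text
the job is handed in; nothing more can be done
```

I filled both trays in the order you gave and handed the job in at about 30 s of the 112 s allowed:
- **Blue tray:** the lemon lies in the larger section and the mustard jar stands upright in the smaller one.
- **Wooden tray:** the garlic stands in the larger section and the tomato sits in the smaller one.

**Placement:** the last pictures from all three cameras put each item within about 3 mm of the middle of its section. The lemon is still on its side and the garlic still root down. The cameras disagreed with each other by up to about 4 mm, mostly on the garlic, so the 3 mm figure is only as good as that.

**Timer and bowl:** in the fixed-camera pictures they appear where they stood at the start. I compared them by eye and did not re-measure them at the end.

**Arm:** the highest force I read was about 23 N at the wrist, when the jar touched the tray floor. The gripper was open, about 0.32 m above the worktop and touching nothing when I handed in.

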